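Photograph both sides of a tattoo practice plate and hang it up

TASK

Lift the grey practice plate out of its wooden slot and hold its decorated side squarely and centrally in front of the camera lens, upright, about 20 cm away and still for a second; then turn it round and show the plain back in the same way. Then hang the plate by its hole on the purple peg, either side out, and let it hang still. Leave the other things on the table where they are.

Things in the scene. Friction and masses are not known exactly. Their poses are not given: they have to be found in the camera images.
- plate: grey rigid practice plate, 8 mm thick (its x), 120 mm wide (y), 160 mm tall (z), standing upright in the rack's slot. Origin: middle of its lower edge. Its +x axis points out of the decorated side (white panel with a purple, black and red motif); the -x side is plain. About 0.17 kg
- plate_hole (a point): centre of the plate's round through hole, 24 mm in diameter, 115 mm above the lower edge, 45 mm below the top edge; the hole runs along the plate's x
- plate_centre (a point): centre of the plate, 80 mm above its lower edge, 80 mm below its top edge
- rack: fixed light wooden rack, 100 x 150 x 48 mm (x, y, z), with one slot along its y, 11 mm wide, from 48 mm down to its floor 12 mm above the table. Origin: centre of its underside
- hanger: fixed steel stand with the purple peg. Origin: on the table under the middle of the peg. The peg points along its -x, rising 10 degrees; the upright (14 mm thick, 172 mm tall) stands at x = +42 mm, on a foot 100 mm in diameter and 12 mm high
- peg_tip (a point): centre of the purple peg's free end, a ball 12 mm in diameter, 176 mm above the table. The peg is 10 mm in diameter and 70 mm long
- peg_root (a point): the peg's axis at its fixed end, by the upright, 164 mm above the table
- mirror_stand: fixed stand of the same shape with a black peg on which a round black hand mirror hangs: not to be used, 176 mm tall. Origin and axes as for the purple one
- camera: fixed black camera on a foot, with a white ring light 184 mm across round it, 242 mm tall. Origin: on the table under the front of the lens. The lens looks along its -x; the body reaches to x = +110 mm, and the ring light's face lies 42 mm behind the lens front
- lens (a point): centre of the front of the camera lens, 52 mm across, 150 mm above the table; looks along its own -x
- ink_red: bystander, loose: small red ink bottle with black cap, 34 mm wide, 100 mm tall. Origin: centre of its underside
- ink_yellow: bystander, loose: small yellow ink bottle with black cap, 34 mm wide, 100 mm tall. Origin: centre of its underside
- wipes_box: bystander, loose: green wipes box with white lid, 110 x 180 x 63 mm (x, y, z). Origin: centre of its underside
- cap_tray: bystander, loose: low aluminium ink tray with dividers, 90 x 130 x 22 mm. Origin: centre of its underside
- tattoo_pen: bystander, loose: black and silver tattoo pen lying along its x axis, 155 mm long, 24 mm high. Origin: centre of its underside
Mind the look-alikes: they are no part of the job. There is more than one size of the plate; the one meant has the size given above.

How it is judged:
By the outcome, as a careful person would: the job done as asked, in the order asked, and still so for the second after the job is handed in, with the robot touching nothing.
It also fails if it takes over 72 s, if anything falls off the work surface, if the arm or the gripper's body presses on something with over 40 N, if the wrist force passes 120 N, or if a joint passes its speed limit or range.

ROBOT

A 6-joint arm with a two-finger parallel gripper is mounted at the origin on the work surface. World frame = base frame: x ahead of the robot, y to its left, z up, the work surface at z = 0. Lengths are in m, angles in rad, forces in N, time in s.
With the tool pointing down it reaches from about 0.35 to 0.85 m from the base axis. Payload 8.1 kg.
Tool frame: the origin (TCP) lies at the very end of the fingers, on their centre line; the grasp point (between the pads) lies 19 mm behind it; z points along the fingers, y is the direction in which the jaws open and shut (so a half turn about z gives the same grasp; the last joint's range is limited). The gripper opens to 85 mm and grips with 20 to 120 N. Pads are 22 mm wide; open, the fingers measure 114 mm over their backs; the gripper's body (76 mm by 85 mm) begins 54 mm behind the grasp point. The pads swing forward as they close: fully open they stand 13 mm farther back than shut.
Start: joints at [1.148, 0.13, 1.488, -0, 1.523, -0.085], TCP at [0.199, 0.566, 0.231] pointing down, gripper open.
Joint ranges: [-2.96, 2.96], [-0.89, 2.26], [0.02, 2.5], [-1.34, 4.48], [0, 2.73], [-2.66, 2.66]. Speed limits (rad/s): [2.39, 2.39, 2.79, 3.14, 3.14, 3.14].

INTERFACE

Orientations are given as a rotation vector (axis times angle).
In Python, from station import robot gives the robot as it stands.
- The arm moves only by the shell command python3 -m crank 'ROWS' [OPENING] [FORCE]. ROWS is text: rows parted by semicolons, each of 4 numbers parted by spaces: the shift along the tool's x, y, z in mm, then the turn about the tool's z in rad. A call has 1 to 10 rows; each row is the pose to reach, as a shift and turn from the pose measured when the call began, along the tool's axes at that moment; what a row does not reach only later rows make up. A row lasts 1/12 s, in which the tool goes at most 41.7 mm and 7.16 degrees, less where a joint would pass 70% of its speed; a pose out of reach is approached as far as the arm can. A call with a gripper value outside its range is refused whole. OPENING is the closure, from -1 (fully open) to 1 (shut), set as the call begins (- or left out, the last holds). The fingers move at their own pace and stop on an object; FORCE is the grip in N (left out, the last holds). Time passes only in rows, so rows that repeat a pose let the fingers close. It gives the time, the measured TCP pose, the force and the opening at its end, in the units of the state.
- robot.get_obs(): the state, without advancing time (a new reading comes with each control period).
- robot.snapshot(name): name is "scene" or "top" or "wrist"; returns a dict with "color" (400x640x3 uint8, red, green, blue), "z_map" (400x640 float32, m along the optical axis (not along the pixel's ray), 0 where there is no reading), "mtx" (3x3 intrinsics, pixels), "view" (4x4, takes a point from world to camera coordinates). Camera axes: x right, y down, z forward; pixel columns grow to the right and rows downward; lengths in m; the calibration is good to about 2 mm. A picture is of the moment at which its call begins.
- robot.finish_job(): hands the job in, once; it reports no verdict.
The state is a dict: "time_s": time; "joint_positions": joint angles; "dq": joint speeds; "joint_torque": joint torques, N m; "tool_pos": TCP position; "tcp_rot": TCP orientation; "force": force on the tool from outside, world axes, zero at the start; "wrist_torque": the same for the moment, N m; "opening": opening from 0.0 (shut) to 1.0 (fully open).
Only numpy, scipy, OpenCV 4.12 (cv2) and the standard library are available. Lean on these libraries where they do the work, as an engineer would, in place of code of your own. Each camera call takes 0.05 s, during which the arm holds its last target. There are 200 camera calls.

## Working session

There is one attempt and no reset: what is moved stays moved. The work goes in short steps, Python scripts to look and compute and a shell command to move; the robot and the scene stay as the last step left them, time stands still between calls to the robot, and variables do not carry over. Pictures are saved under pics/ and viewed, about 8 in all and at most 12, crops included, and the job is handed in when it is done.

```bash
ls; mkdir -p pics; python3 - <<'E'
from station import robot
import cv2,numpy as np
print(robot.get_obs())
for n in("scene","top"):
    s=robot.snapshot(n); np.savez('%s0.npz'%n,**s); cv2.imwrite('pics/%s0.png'%n,s["color"][:,:,::-1]); print(n,s["mtx"].tolist(),np.round(s["view"],3).tolist())
E
```

```text
pics
{'time_s': 0.0, 'joint_positions': array([ 1.14762598e+00,  1.31178028e-01,  1.48927960e+00,  6.25927189e-06,
        1.52301663e+00, -8.53814364e-02]), 'dq': array([-1.74015635e-03,  4.32331800e-06, -1.59257677e-04, -4.01625745e-04,
        2.55465163e-03, -1.40691132e-04]), 'joint_torque': array([ 1.36401818e-04, -5.69403505e+01, -5.00552559e+01, -2.17194947e-04,
        1.53715181e-02, -1.01328048e-04]), 'tool_pos': array([0.19857785, 0.56559621, 0.2302342 ]), 'tcp_rot': array([-5.27998266e-01, -3.09641767e+00,  2.85768210e-03]), 'force': array([ 0.05862087,  0.19797322, -0.32038588]), 'wrist_torque': array([ 0.0020066 ,  0.03497806, -0.02865075]), 'opening': 0.9978287286658016}
scene [[371.7146149017719, 0.0, 318.75862109198965], [0.0, 371.7146149017719, 202.696568476631], [0.0, 0.0, 1.0]] [[0.863, 0.504, 0.021, -0.507], [0.35, -0.569, -0.744, -0.055], [-0.363, 0.65, -0.668, 1.427], [0.0, 0.0, 0.0, 1.0]]
top [[386.67596620400553, 0.0, 316.3660745409746], [0.0, 386.67596620400553, 203.49435319240501], [0.0, 0.0, 1.0]] [[0.003, -1.0, 0.023, 0.042], [-0.986, -0.007, -0.166, 0.563], [0.166, -0.022, -0.986, 1.281], [0.0, 0.0, 0.0, 1.0]]
```

View pics/scene0.png

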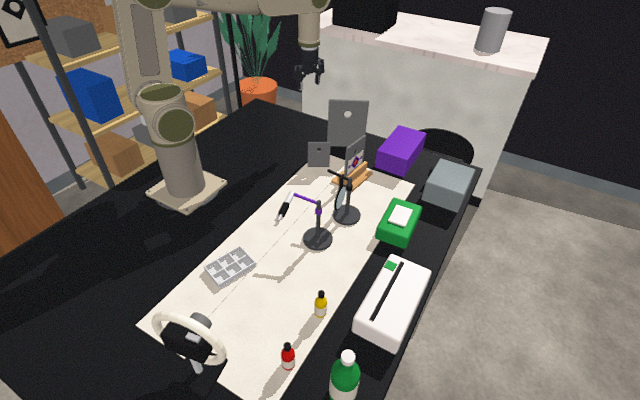

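View pics/top0.png

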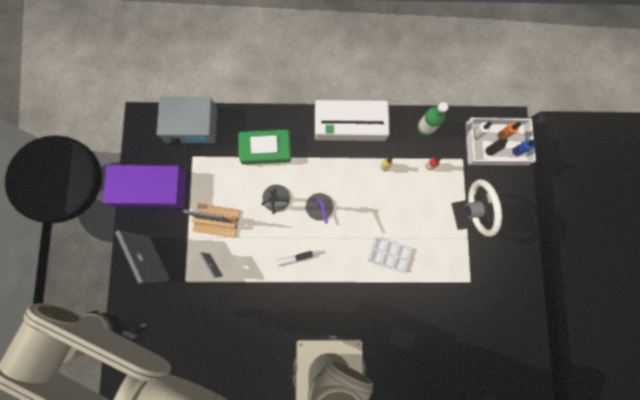

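The scene shows three grey plates: one in the rack (scene 355,160), a large one on the table (347,122) and a small one (318,153). The one in the rack shows the motif. The purple peg is at scene (305,202), the mirror stand is at (345,195), and the camera with its ring is at (190,340) with the lens towards +y. Next I'll get metric positions and enlarged crops.

```bash
cat > h.py <<'E'
import numpy as np,cv2
def load(n): return dict(np.load('%s0.npz'%n))
def cloud(s):
    K,V,z=s["mtx"],s["view"],s["z_map"]; v,u=np.mgrid[0:400,0:640]
    P=np.stack([(u-K[0,2])/K[0,0]*z,(v-K[1,2])/K[1,1]*z,z],-1)
    W=(P-V[:3,3])@V[:3,:3]; W[z==0]=np.nan; return W
def ray(s,u,v):
    K,V=s["mtx"],s["view"]; d=np.linalg.solve(K,[u,v,1.])@V[:3,:3]; return -V[:3,:3].T@V[:3,3],d
def onz(s,u,v,h):
    c,d=ray(s,u,v); return c+d*(h-c[2])/d[2]
def tri(s1,p1,s2,p2):
    (a,d),(b,e)=ray(s1,*p1),ray(s2,*p2); t=np.linalg.lstsq(np.c_[d,-e],b-a,rcond=None)[0]
    return (a+d*t[0]+b+e*t[1])/2, np.linalg.norm(a+d*t[0]-b-e*t[1])
def proj(s,p):
    q=s["mtx"]@(s["view"][:3,:3]@p+s["view"][:3,3]); return q[:2]/q[2]
E
python3 - <<'E'
from h import *
S,T=load("scene"),load("top"); 
def crop(s,x0,y0,x1,y1,f): return cv2.resize(s["color"][y0:y1,x0:x1,::-1],None,fx=f,fy=f,interpolation=cv2.INTER_CUBIC)
a=crop(S,300,100,400,250,4); b=crop(S,140,300,240,375,4); c=crop(T,180,180,280,255,4)
cv2.imwrite('pics/crop1.png',np.hstack([a,np.vstack([b,c])]))
for n,s in(("S",S),("T",T)):
    W=cloud(s); im=s["color"]; hsv=cv2.cvtColor(im,cv2.COLOR_RGB2HSV); z=W[...,2]
    def rep(l,m):
        p=W[m&np.isfinite(z)]
        if len(p)<4: print(n,l,len(p)); return
        print(n,l,len(p),'med',np.round(np.median(p,0),3),'min',np.round(np.percentile(p,3,0),3),'max',np.round(np.percentile(p,97,0),3))
    v,u=np.mgrid[0:400,0:640]
    def box(x0,y0,x1,y1): return (u>=x0)&(u<=x1)&(v>=y0)&(v<=y1)
    pur=(hsv[...,0]>120)&(hsv[...,0]<155)&(hsv[...,1]>110)&(hsv[...,2]>50)
    wood=(hsv[...,0]>8)&(hsv[...,0]<22)&(hsv[...,1]>80)&(hsv[...,2]>120)
    if n=="S":
        rep('peg',pur&box(285,185,330,225)); rep('rackTop',wood&box(325,155,380,195)&(z>.04)); rep('plate',box(340,135,366,182)&(z>.06)&(z<.22))
        rep('ring',(im.min(2)>190)&box(145,305,235,370)&(z>.04)); rep('camfoot',box(180,330,215,380)&(z<.03))
    else:
        rep('peg',pur&box(305,185,335,230)); rep('rackTop',wood&box(185,195,245,245)&(z>.035)); rep('plate',box(180,195,245,240)&(z>.12))
        rep('ring',(im.min(2)>190)&box(465,175,505,240)&(z>.04)); rep('lensdark',box(445,195,490,235)&(im.max(2)<120)&(z>.1));rep('blacklow',box(445,195,475,235)&(z<.05)&(im.max(2)<60))
        rep('hangfoot',box(300,190,340,225)&(z>.005)&(z<.03)); rep('mirror',box(255,180,295,220)&(z>.1));rep('hangupr',box(300,190,340,225)&(z>.1))
E
```

```text
S peg 88 med [0.541 0.025 0.169] min [0.489 0.015 0.128] max [0.572 0.035 0.179]
S rackTop 99 med [0.525 0.389 0.047] min [0.487 0.31  0.041] max [0.542 0.457 0.068]
S plate 552 med [0.514 0.38  0.13 ] min [0.5   0.18  0.064] max [0.59  0.454 0.173]
S ring 684 med [ 0.569 -0.484  0.229] min [ 0.481 -0.498  0.152] max [ 0.619 -0.468  0.241]
S camfoot 678 med [ 0.538 -0.498  0.014] min [ 0.478 -0.527 -0.   ] max [ 0.58  -0.434  0.019]
T peg 41 med [0.527 0.027 0.173] min [0.495 0.021 0.143] max [0.551 0.038 0.182]
T rackTop 265 med [0.499 0.377 0.048] min [0.483 0.321 0.04 ] max [0.528 0.458 0.053]
T plate 171 med [0.507 0.393 0.17 ] min [0.497 0.338 0.123] max [0.518 0.455 0.175]
T ring 405 med [ 0.53  -0.482  0.222] min [ 0.464 -0.496  0.082] max [ 0.607 -0.465  0.241]
T lensdark 406 med [ 0.525 -0.474  0.169] min [ 0.489 -0.49   0.13 ] max [ 0.571 -0.432  0.186]
T blacklow 0
T hangfoot 561 med [0.556 0.042 0.012] min [ 0.511 -0.011  0.006] max [0.605 0.081 0.017]
T mirror 188 med [0.558 0.182 0.168] min [0.513 0.155 0.102] max [0.593 0.215 0.181]
T hangupr 109 med [0.533 0.027 0.172] min [0.483 0.016 0.137] max [0.565 0.042 0.183]
```

View pics/crop1.png

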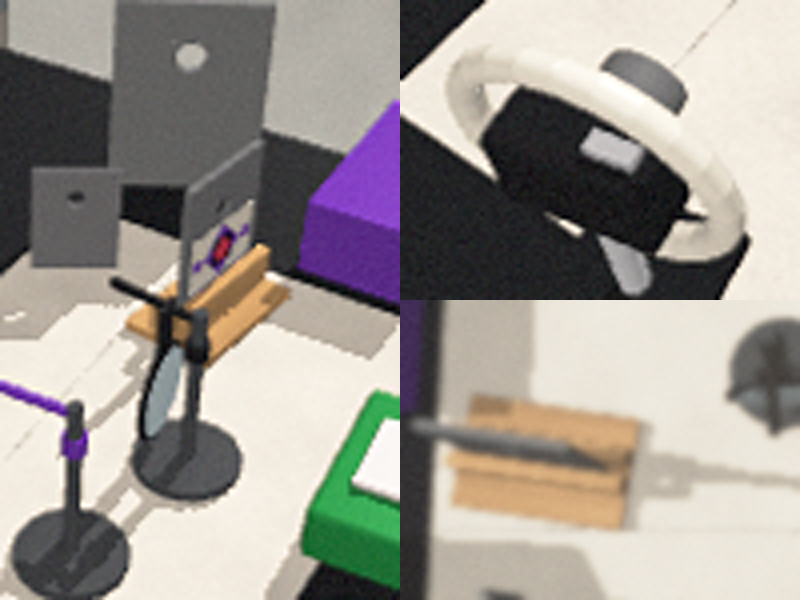

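The left crop confirms the target. Of the three plates, large at scene (347,122), small at (318,153) and rack at (355,160), only the rack one is about 120 wide, has the motif and stands in the slot. Its motif faces roughly +x. Now I'll fit the axes of the plate, peg and lens.

```bash
python3 - <<'E'
from h import *
S,T=load("scene"),load("top"); v,u=np.mgrid[0:400,0:640]
def box(x0,y0,x1,y1): return (u>=x0)&(u<=x1)&(v>=y0)&(v<=y1)
def pca(p):
    for _ in range(4):
        c=np.median(p,0) if _==0 else p.mean(0); U=np.linalg.svd(p-c,full_matrices=False)[2]; d=abs((p-c)@U[2]); p=p[d<max(.004,2*np.median(d))]
    return c,U,p
W=cloud(S);WT=cloud(T); z=W[...,2]; zt=WT[...,2]
m=box(340,130,372,185)&(z>.06)&(z<.18)&(abs(W[...,0]-.51)<.03)&(W[...,1]>.31)&(W[...,1]<.48)
c,U,p=pca(W[m]); n=U[2]*np.sign(U[2][0]); print('plate S',len(p),c.round(4),'n',n.round(3),'yaw',np.arctan2(n[1],n[0]).round(3),p.min(0).round(3),p.max(0).round(3))
for l,w,mm in(('Stop',W,m&(z>.16)),('Ttop',WT,box(180,195,245,240)&(zt>.164)&(zt<.19))):
    q=w[mm]; vx=cv2.fitLine(q[:,:2].astype(np.float32),cv2.DIST_HUBER,0,.01,.01).ravel(); d=vx[:2]*np.sign(vx[1]); t=(q[:,:2]-vx[2:])@d
    print(l,len(q),'dir',d,'normal yaw',np.arctan2(-d[0],d[1]).round(3),'mid',vx[2:]+d*(np.percentile(t,1)+np.percentile(t,99))/2,'len',np.ptp(t).round(3),'z',np.percentile(q[:,2],[50,95]).round(3))
for l,w,s in(('S',W,S),('T',WT,T)):
    im=s["color"]; hsv=cv2.cvtColor(im,cv2.COLOR_RGB2HSV)
    pur=(hsv[...,0]>120)&(hsv[...,0]<155)&(hsv[...,1]>90)&(hsv[...,2]>50)&(w[...,2]>.155)&(w[...,2]<.2)&(abs(w[...,1]-.03)<.04)
    q=w[pur]; L=cv2.fitLine(q.astype(np.float32),cv2.DIST_HUBER,0,.01,.01).ravel(); d=L[:3]*-np.sign(L[0]); t=(q-L[3:])@d
    print('peg',l,len(q),'dir',d.round(3),'yaw+pi',np.arctan2(-d[1],-d[0]).round(3),'ends',(L[3:]+d*t.max()).round(4),(L[3:]+d*t.min()).round(4))
    rg=(im.min(2)>150)&(w[...,2]>.05)&(w[...,2]<.26)&(abs(w[...,1]+.48)<.05)&(abs(w[...,0]-.53)<.12)
    c,U,p=pca(w[rg]); n=U[2]*np.sign(U[2][1]); print('ring',l,len(p),c.round(3),'n',n.round(3),'yaw',np.arctan2(n[1],n[0]).round(3),p.min(0).round(3),p.max(0).round(3))
    k=(im.max(2)<170)&(im.max(2)>60)&(w[...,2]>.1)&(w[...,2]<.19)&(w[...,1]>-.47)&(w[...,1]<-.38)&(abs(w[...,0]-.53)<.06)
    q=w[k]; 
    if len(q)>3: print('lens',len(q),q.min(0).round(3),q.max(0).round(3),'ym',np.percentile(q[:,1],97).round(3),'xc',((np.percentile(q[:,0],2)+np.percentile(q[:,0],98))/2).round(3))
    f=(w[...,2]>.005)&(w[...,2]<.02)&(np.hypot(w[...,0]-.556,w[...,1]-.03)<.075)
    print('foot',w[f].min(0).round(3),w[f].max(0).round(3))
E
```

```text
plate S 431 [0.5137 0.3921 0.12  ] n [ 0.988 -0.154  0.015] yaw -0.155 [0.501 0.335 0.06 ] [0.524 0.459 0.176]
Stop 90 dir [0.16230582 0.9867405 ] normal yaw -0.163 mid [0.51304796 0.39616529] len 0.121 z [0.169 0.174]
Ttop 115 dir [0.14512081 0.9894139 ] normal yaw -0.146 mid [0.50812623 0.39757927] len 0.121 z [0.172 0.175]
peg S 62 dir [-0.966 -0.192  0.174] yaw+pi 0.196 ends [0.4853 0.016  0.1795] [0.5571 0.0302 0.1665]
ring S 769 [ 0.557 -0.489  0.191] n [-0.192  0.981 -0.035] yaw 1.764 [ 0.453 -0.511  0.051] [ 0.627 -0.473  0.244]
lens 163 [ 0.51  -0.453  0.14 ] [ 0.556 -0.432  0.178] ym -0.434 xc 0.534
foot [ 0.489 -0.038  0.005] [0.612 0.083 0.02 ]
peg T 59 dir [-0.957 -0.204  0.208] yaw+pi 0.21 ends [0.4858 0.0193 0.1811] [0.5518 0.0334 0.1668]
ring T 448 [ 0.532 -0.48   0.178] n [-0.176  0.984  0.01 ] yaw 1.748 [ 0.448 -0.498  0.068] [ 0.62  -0.461  0.243]
lens 307 [ 0.502 -0.47   0.123] [ 0.582 -0.429  0.187] ym -0.432 xc 0.542
foot [ 0.486 -0.04   0.005] [0.629 0.098 0.019]
```

```bash
cat > mv.py <<'E'
# prints shift (tool mm) and turn to reach TCP x y z with tool-y yaw (tool pointing down)
import sys,numpy as np
from scipy.spatial.transform import Rotation as R
from station import robot
def need(x,y,z,yaw):
    o=robot.get_obs(); M=R.from_rotvec(o["tcp_rot"]).as_matrix(); cy=np.arctan2(M[1,1],M[0,1])
    print('t',round(o["time_s"],2),'tcp',o["tool_pos"].round(4),'yaw',round(cy,4),'tilt',M[:,2].round(4),'F',o["force"].round(1),'op',round(o["opening"],3),'q',o["joint_positions"].round(2))
    print('rows mm',((np.array([x,y,z])-o["tool_pos"])@M*1000).round(1),'turn',round(-((yaw-cy+np.pi)%(2*np.pi)-np.pi),4))
if __name__=='__main__': need(*map(float,sys.argv[1:5]))
E
python3 mv.py .510 .397 .36 -.155
python3 - <<'E'
from h import *
for n in("scene","top"):
    s=load(n); W=cloud(s); m=(W[...,0]>.2)&(W[...,0]<.55)&(W[...,1]>.3)&(W[...,1]<.75)&(W[...,2]>.03)&(W[...,2]<.9)
    v,u=np.nonzero(m)
    for a,b in((.03,.1),(.1,.2),(.2,.3),(.3,.4)):
        q=W[m&(W[...,2]>a)&(W[...,2]<=b)]
        print(n,a,len(q), q.min(0).round(3) if len(q) else '',q.max(0).round(3) if len(q) else '')
E
```

```text
t 0.1 tcp [0.1986 0.5657 0.2303] yaw 1.233 tilt [-7.0e-04 -1.5e-03 -1.0e+00] F [ 0.2 -0.2  0.3] op 1.0 q [ 1.15  0.13  1.49 -0.    1.52 -0.09]
rows mm [-349.6  -56.1 -129.6] turn 1.388
scene 0.03 1151 [0.305 0.312 0.03 ] [0.541 0.629 0.1  ]
scene 0.1 1224 [0.305 0.336 0.1  ] [0.524 0.629 0.2  ]
scene 0.2 319 [0.2   0.544 0.2  ] [0.455 0.634 0.3  ]
scene 0.3 360 [0.201 0.522 0.3  ] [0.241 0.636 0.4  ]
top 0.03 862 [0.301 0.317 0.03 ] [0.537 0.624 0.1  ]
top 0.1 954 [0.301 0.338 0.1  ] [0.519 0.626 0.2  ]
top 0.2 399 [0.217 0.545 0.2  ] [0.451 0.633 0.299]
top 0.3 199 [0.2   0.524 0.303] [0.235 0.629 0.4  ]
```

```bash
python3 -m crank '0 0 -40 0; 0 0 -80 0; 0 0 -120 0; -10 0 -130 0.1; -45 -8 -130 0.2; -85 -14 -130 0.32; -125 -20 -130 0.44; -165 -26 -130 0.56; -205 -33 -130 0.68; -245 -40 -130 0.8' -0.2 && python3 mv.py .510 .397 .27 -.155
```

```text
time_s: 0.93
tool_pos: [0.4179, 0.4456, 0.3599]
tcp_rot: [1.7, 2.642, -0.004]
force: [1.1, 1.0, -0.4]
opening: 0.599
t 0.93 tcp [0.4179 0.4456 0.3599] yaw 0.4273 tilt [-0.0013 -0.002  -1.    ] F [ 1.1  1.  -0.4] op 0.599 q [ 0.73  0.15  1.24 -0.    1.76  0.31]
rows mm [-82.3  63.8  89.9] turn 0.5823
```

```bash
python3 -m crank '-25 20 5 0.12; -50 40 20 0.24; -75 58 45 0.36; -82 64 70 0.48; -82 64 90 0.582; -82 64 90 0.582; -82 64 90 0.582' && python3 mv.py .510 .397 .205 -.155 && python3 - <<'E'
from station import robot
import cv2,numpy as np
s=robot.snapshot("wrist"); np.savez('wrist0.npz',**s); cv2.imwrite('pics/wrist0.png',s["color"][:,:,::-1])
from h import *
W=cloud(s); m=(W[...,2]>.165)&(W[...,2]<.182)&(abs(W[...,0]-.51)<.04)&(abs(W[...,1]-.397)<.09)
q=W[m]; print(len(q)); L=cv2.fitLine(q[:,:2].astype(np.float32),cv2.DIST_HUBER,0,.01,.01).ravel(); d=L[:2]*np.sign(L[1]); t=(q[:,:2]-L[2:])@d
print('yaw',np.arctan2(-d[0],d[1]),'mid',L[2:]+d*(np.percentile(t,1)+np.percentile(t,99))/2,np.ptp(t),'z',np.percentile(q[:,2],[5,50,95]))
E
```

```text
time_s: 1.52
tool_pos: [0.5092, 0.3967, 0.268]
tcp_rot: [2.383, 2.047, -0.01]
force: [-0.3, 0.5, 0.4]
opening: 0.6
t 1.52 tcp [0.5092 0.3967 0.268 ] yaw -0.1518 tilt [-0.0049 -0.0042 -1.    ] F [-0.3  0.5  0.4] op 0.6 q [ 0.58  0.25  1.29 -0.    1.61  0.73]
rows mm [ 0.8  1.  63. ] turn 0.0032
1847
yaw -0.14665492 mid [0.5106622  0.39963456] 0.12044239654796393 z [0.17014621 0.17127873 0.17240845]
```

View pics/wrist0.png

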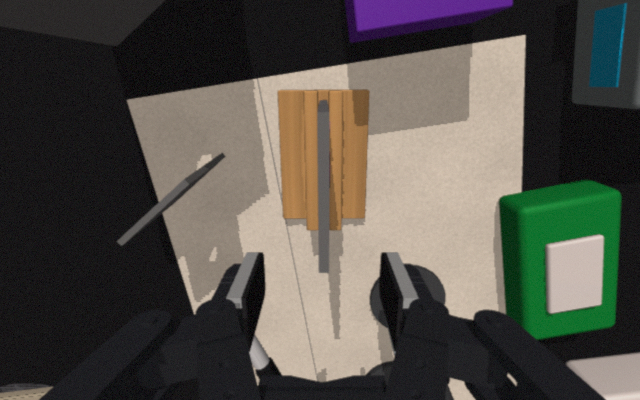

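The wrist view shows the plate's top edge running from (323,100) to (323,272), midway between the fingers. The refined plate centre is (0.5105, 0.3995), with yaw −0.148 and top at z=0.172. Next I descend to TCP z=0.143 and close.

```bash
python3 mv.py .5105 .3995 .143 -.148; python3 -m crank '-2 1 30 0; -2 1 60 0; -2 1 85 0; -2 1 105 0; -2 1 117 0; -2 1 125 0; -2 1 125 0; -2 1 125 0' && python3 mv.py .5105 .3995 .143 -.148
```

```text
t 1.57 tcp [0.5097 0.3975 0.2703] yaw -0.1506 tilt [-0.0018 -0.0023 -1.    ] F [0.4 0.  0.7] op 0.603 q [ 0.58  0.25  1.29 -0.    1.61  0.73]
rows mm [  2.4   0.6 127.3] turn -0.0026
time_s: 2.23
tool_pos: [0.5108, 0.3958, 0.147]
tcp_rot: [2.381, 2.049, -0.001]
force: [0.1, 0.4, 0.2]
opening: 0.597
t 2.23 tcp [0.5108 0.3958 0.147 ] yaw -0.1494 tilt [-1.0e-04 -1.1e-03 -1.0e+00] F [0.1 0.4 0.2] op 0.597 q [ 0.58  0.3   1.44 -0.    1.39  0.73]
rows mm [ 3.6 -0.8  4. ] turn -0.0014
```

```bash
python3 -m crank '4 -1 4 0; 4 -1 4 0' && python3 -m crank '0 0 0 0; 0 0 0 0; 0 0 0 0; 0 0 0 0; 0 0 0 0; 0 0 0 0; 0 0 0 0; 0 0 0 0' 1 60 && python3 mv.py .5105 .3995 .37 -.148
```

```text
time_s: 2.4
tool_pos: [0.5111, 0.4012, 0.1447]
tcp_rot: [2.38, 2.05, 0.004]
force: [-0.1, -1.2, 0.0]
opening: 0.601
time_s: 3.07
tool_pos: [0.5114, 0.4015, 0.1453]
tcp_rot: [2.38, 2.05, 0.005]
force: [-0.3, 0.5, 4.9]
opening: 0.081
t 3.07 tcp [0.5114 0.4015 0.1453] yaw -0.1487 tilt [ 0.0031  0.0016 -1.    ] F [-0.3  0.5  4.9] op 0.081 q [ 0.59  0.31  1.44 -0.    1.39  0.74]
rows mm [  -1.6    0.  -224.7] turn -0.0007
```

```bash
python3 -m crank '0 0 -8 0; 0 0 -20 0; 0 0 -35 0; 0 0 -55 0; 0 0 -80 0; 0 0 -110 0; 0 0 -145 0; 0 0 -180 0; 0 0 -205 0; 0 0 -205 0' && python3 - <<'E'
from station import robot
import cv2,numpy as np
from h import *
from mv import need
need(.46,.16,.35,-.148)
s=robot.snapshot("wrist"); cv2.imwrite('pics/wrist1.png',s["color"][:,:,::-1]); s=robot.snapshot("scene"); np.savez('scene1.npz',**s)
W=cloud(s);m=(W[...,2]>.19)&(W[...,2]<.36)&(abs(W[...,0]-.515)<.03)&(abs(W[...,1]-.397)<.075); q=W[m]; v,u=np.nonzero(m); print(len(q),q.min(0),q.max(0),np.percentile(q[:,2],[1,99]))
U=np.linalg.svd(q-q.mean(0),full_matrices=False)[2];print('n',U[2]); 
a=cv2.resize(s["color"][max(v.min()-40,0):v.max()+40,u.min()-40:u.max()+40,::-1],None,fx=3,fy=3,interpolation=cv2.INTER_CUBIC); cv2.imwrite('pics/lift.png',a)
E
```

```text
time_s: 3.9
tool_pos: [0.5122, 0.402, 0.3595]
tcp_rot: [2.379, 2.049, 0.023]
force: [0.3, 0.3, 0.1]
opening: 0.081
t 3.9 tcp [0.5122 0.402  0.3595] yaw -0.1488 tilt [ 0.0127  0.0077 -0.9999] F [0.3 0.3 0.1] op 0.081 q [ 0.59  0.24  1.13 -0.    1.75  0.74]
rows mm [-247.2  -15.9    6.9] turn -0.0008
697 [0.49790924 0.33374591 0.22026484] [0.52627519 0.46300472 0.35946502] [0.22420544 0.35915875]
n [-0.98710874  0.15978853 -0.00916329]
```

View pics/lift.png

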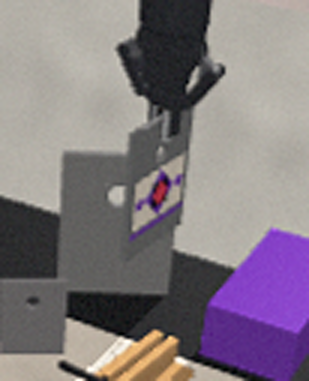

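The lift crop shows the plate clear of the slot and upright in the fingers, with the motif side towards +x. The hole is at about (162,150) in the crop, below the fingertips.

```bash
python3 -m crank '-15 0 4 0; -40 -4 4 0.05; -75 -8 4 0.12; -110 -12 4 0.2; -145 -16 4 0.3; -180 -18 4 0.4; -215 -20 4 0.5; -250 -20 4 0.6; -285 -20 4 0.7; -320 -20 4 0.8' && python3 mv.py .492 -.24 .35 -1.386
```

```text
time_s: 4.83
tool_pos: [0.4424, 0.0863, 0.3448]
tcp_rot: [-2.991, -0.954, -0.005]
force: [0.8, -0.5, -1.1]
opening: 0.083
t 4.83 tcp [0.4424 0.0863 0.3448] yaw -0.9534 tilt [ 0.0023  0.0029 -1.    ] F [ 0.8 -0.5 -1.1] op 0.083 q [ 0.08 -0.3   1.69  0.    1.75  1.03]
rows mm [-148.5  294.8   -6. ] turn 0.4326
```

```bash
python3 -m crank '-15 30 0 0.1; -32 64 0 0.2; -50 98 0 0.3; -68 132 0 0.37; -86 166 0 0.432; -104 200 0 0.432; -120 234 0 0.432; -135 265 0 0.432; -145 288 0 0.432; -148 295 0 0.432' && python3 - <<'E'
from station import robot
import cv2,numpy as np
from h import *
from mv import need
need(.492,-.24,.203,-1.386)
s=robot.snapshot("top"); np.savez('top1.npz',**s); cv2.imwrite('pics/top1.png',cv2.resize(s["color"][130:300,330:530,::-1],None,fx=4,fy=3.5))
W=cloud(s);im=s["color"]
# ring ellipse mask for lens axis
s=robot.snapshot("wrist"); cv2.imwrite('pics/wrist2.png',s["color"][:,:,::-1]); np.savez('wrist2.npz',**s)
E
```

```text
time_s: 5.67
tool_pos: [0.4914, -0.2431, 0.3408]
tcp_rot: [-3.124, -0.285, 0.003]
force: [0.7, 0.0, -0.6]
opening: 0.085
t 5.67 tcp [ 0.4914 -0.2431  0.3408] yaw -1.3889 tilt [-0.0022  0.0043 -1.    ] F [ 0.7  0.  -0.6] op 0.085 q [-0.55 -0.03  1.45  0.    1.72  0.83]
rows mm [  1.4  -2.3 137.8] turn -0.0029
```

View pics/wrist2.png

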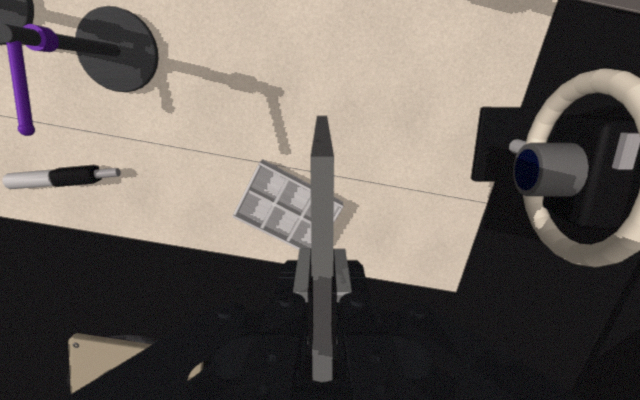

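The wrist view shows the plate edge-on at (322,250), the lens front (dark blue disc) at about (530,169), the ring at (600,165), and the purple peg from (15,40) to (27,130). I'll measure the lens and peg from this view.

```bash
python3 - <<'E'
from h import *
s=dict(np.load('wrist2.npz')); W=cloud(s); im=s["color"].astype(int); v,u=np.mgrid[0:400,0:640]
b=(im[...,2]>im[...,0]+12)&(u>505)&(u<550)&(v>140)&(v<200)
n,l,st,c=cv2.connectedComponentsWithStats(b.astype(np.uint8)); k=1+st[1:,4].argmax(); print('lens blob',st[k],c[k]); m=l==k
cnt=max(cv2.findContours(m.astype(np.uint8),0,2)[0],key=len); e=cv2.fitEllipse(cnt); print(e)
q=W[m]; q=q[np.isfinite(q[:,2])]; print('cloud lens',np.median(q,0),q.min(0),q.max(0)); print('ray z.15',onz(s,*e[0],.150))
g=(u>500)&(u<592)&(v>138)&(v<200)&(W[...,2]>.14)&(W[...,2]<.2); q=W[g]; 
top=q[q[:,2]>.168]; L=cv2.fitLine(top[:,:2].astype(np.float32),cv2.DIST_HUBER,0,.01,.01).ravel(); print('barrel top',len(top),L,np.arctan2(L[1],L[0]), q[:,1].max())
r=(im.min(2)>150)&(u>520)&(W[...,2]>.15)&(W[...,2]<.26); q=W[r]; U=np.linalg.svd(q-np.median(q,0),full_matrices=False)[2]; print('ring n',U[2],np.arctan2(U[2][1],U[2][0]),np.median(q,0),q.min(0),q.max(0))
hsv=cv2.cvtColor(s["color"],cv2.COLOR_RGB2HSV); p=(hsv[...,0]>120)&(hsv[...,0]<155)&(hsv[...,1]>90)&(u<40)&(v>40)&(v<150)&(W[...,2]>.15); q=W[p]
L=cv2.fitLine(q.astype(np.float32),cv2.DIST_HUBER,0,.01,.01).ravel();d=L[:3];t=(q-L[3:])@d;print('peg',len(q),d,L[3:]+d*t.min(),L[3:]+d*t.max())
vv,uu=np.nonzero(p); i=vv>vv.max()-9; print('tip px',uu[i].mean(),vv.max(),'ball centre',onz(s,uu[i].mean(),vv.max()-4.5,.176),'near root px',onz(s,uu[vv<48].mean(),vv[vv<48].mean(),.166))
# plate body
pl=(abs(u-322)<14)&(v>110)&(v<385)&(W[...,2]>.15)&(W[...,2]<.38); q=W[pl]; print('plate', np.percentile(q,[2,50,98],axis=0).round(4).tolist())
q=W[pl&(W[...,2]>.35)];L=cv2.fitLine(q[:,:2].astype(np.float32),cv2.DIST_HUBER,0,.01,.01).ravel();d=L[:2];t=(q[:,:2]-L[2:])@d;print('plate top edge',len(q),np.arctan2(d[1],d[0]),L[2:]+d*t.min(),L[2:]+d*t.max(),q[:,2].mean())
E
```

```text
lens blob [515 149  25  41 749] [526.69425901 168.85046729]
((526.6892700195312, 168.97393798828125), (23.215682983398438, 39.89951705932617), 4.136322975158691)
cloud lens [ 0.52879629 -0.43271782  0.15194644] [ 0.50912799 -0.43707436  0.1304157 ] [ 0.54731032 -0.42822021  0.16985484]
ray z.15 [ 0.52845107 -0.43396512  0.15      ]
barrel top 2189 [ 0.17293534  0.9849332   0.5326908  -0.45480782] 1.3969872 -0.42822021441254915
ring n [-0.18544306  0.98220662 -0.02968194] 1.757402240851511 [ 0.61059054 -0.46443433  0.1913839 ] [ 0.49991227 -0.493554    0.15008291] [ 0.62513116 -0.45950811  0.23435608]
peg 1298 [ 0.9601284   0.20910743 -0.18554626] [0.48349769 0.01603104 0.18043694] [0.55858829 0.03238511 0.16592556]
tip px 25.708661417322833 134 ball centre [0.48618777 0.01969402 0.176     ] near root px [0.55420043 0.03181548 0.166     ]
plate [[0.458, -0.2489, 0.2788], [0.5099, -0.2374, 0.367], [0.5481, -0.2278, 0.3778]]
plate top edge 5584 0.18326329 [ 0.45367726 -0.24841272] [ 0.54802648 -0.23092576] 0.367527106415473
```

```bash
python3 mv.py .4938 -.233 .203 -1.3846; python3 -m crank '1 -2 20 0; 2 -5 50 0; 4 -9 85 0; 4 -10 115 0; 4 -10 133 0; 4 -10 138 0; 4 -10 138 0; 4 -10 138 0' && python3 mv.py .4938 -.233 .203 -1.3846
```

```text
t 5.77 tcp [ 0.4916 -0.2407  0.3415] yaw -1.3878 tilt [-0.0016  0.0053 -1.    ] F [ 0.  -0.2 -2.4] op 0.079 q [-0.55 -0.03  1.45  0.    1.72  0.84]
rows mm [  3.7  -6.4 138.5] turn -0.0032
time_s: 6.43
tool_pos: [0.4938, -0.2287, 0.2046]
tcp_rot: [-3.123, -0.288, 0.001]
force: [0.4, 0.3, -0.5]
opening: 0.083
t 6.43 tcp [ 0.4938 -0.2287  0.2046] yaw -1.3869 tilt [-9.e-04  5.e-03 -1.e+00] F [ 0.4  0.3 -0.5] op 0.083 q [-0.53 -0.    1.68  0.    1.47  0.86]
rows mm [-0.8  4.2  1.5] turn -0.0023
```

```bash
python3 -m crank '-1 4 1.5 0; -1 4 1.5 0; -1 4 1.5 0; -1 4 1.5 0' && cat > chk.py <<'E'
from station import robot
from h import *
from mv import need
import sys
need(.4938,-.233,.203,float(sys.argv[1]))
s=robot.snapshot("scene"); np.savez(sys.argv[2]+'.npz',**s); W=cloud(s)
ax=np.array([-.185,.983,0]); lens=np.array([.5285,-.434,.15]); r=np.array([.983,.185,0]); D=W-lens; a=D@ax; b=D@r; z=W[...,2]
m=(abs(a-.2)<.03)&(abs(b)<.09)&(z>.045)&(z<.24); q=np.c_[a[m],b[m],z[m]]
q=q[abs(q[:,0]-np.median(q[:,0]))<.008]; lo=q[q[:,2]<.17]
print('n',len(q),'dist',np.median(q[:,0]).round(4),'lateral',np.percentile(lo[:,1],[.5,99.5]).round(4),'mid',np.percentile(lo[:,1],[.5,99.5]).mean().round(4),'z',np.percentile(q[:,2],[.5,99.5]).round(4))
A=np.linalg.lstsq(np.c_[q[:,1],q[:,2],np.ones(len(q))],q[:,0],rcond=None)[0]; print('tilt lateral/vertical rad',A[:2].round(3))
v,u=np.nonzero(m); cv2.imwrite('pics/%s.png'%sys.argv[2],cv2.resize(s["color"][v.min()-60:v.max()+40,max(u.min()-110,0):u.max()+40,::-1],None,fx=3,fy=3,interpolation=cv2.INTER_CUBIC))
E
python3 chk.py -1.3846 show1
```

```text
time_s: 6.77
tool_pos: [0.494, -0.2332, 0.2042]
tcp_rot: [-3.124, -0.288, -0.002]
force: [-0.4, 0.4, -1.9]
opening: 0.081
t 6.77 tcp [ 0.494  -0.2332  0.2042] yaw -1.3872 tilt [ 6.0e-04  4.2e-03 -1.0e+00] F [-0.4  0.4 -1.9] op 0.081 q [-0.54  0.    1.67  0.    1.47  0.85]
rows mm [-0.2 -0.3  1.2] turn -0.0026
n 1448 dist 0.2006 lateral [-0.06    0.0602] mid 0.0001 z [0.0719 0.2329]
tilt lateral/vertical rad [0.005 0.   ]
```

View pics/show1.png

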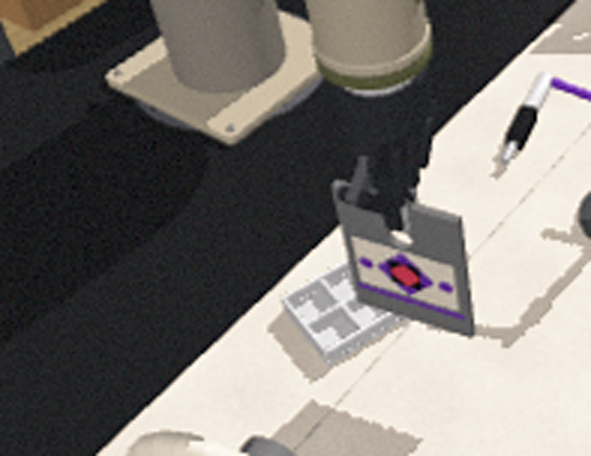

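The decorated side measures 0.2006 m from the lens, with 0.1 mm lateral offset, tilt of 0.005 rad or less, and centre at z≈0.152. The crop shows the motif upright at (405,273), facing the camera. I'll hold it for more than 1.5 s, then turn it.

```bash
python3 -m crank '0 0 1 0; 0 0 1 0; 0 0 1 0; 0 0 1 0; 0 0 1 0; 0 0 1 0; 0 0 1 0; 0 0 1 0; 0 0 1 0; 0 0 1 0' && python3 -m crank '0 0 0 0; 0 0 0 0; 0 0 0 0; 0 0 0 0; 0 0 0 0; 0 0 0 0; 0 0 0 0; 0 0 0 0; 0 0 0 0; 0 0 0 0' && python3 -m crank '0 0 0 -0.04; 0 0 0 -0.12; 0 0 0 -0.23; 0 0 0 -0.34; 0 0 0 -0.45; 0 0 0 -0.56; 0 0 0 -0.67; 0 0 0 -0.78; 0 0 0 -0.89; 0 0 0 -1' && python3 -m crank '0 0 0 -0.11; 0 0 0 -0.22; 0 0 0 -0.33; 0 0 0 -0.44; 0 0 0 -0.55; 0 0 0 -0.66; 0 0 0 -0.77; 0 0 0 -0.88; 0 0 0 -0.96; 0 0 0 -1' && python3 mv.py .4879 -.234 .202 1.757
```

```text
time_s: 7.65
tool_pos: [0.4938, -0.2331, 0.2028]
tcp_rot: [-3.124, -0.288, -0.001]
force: [-0.9, -0.0, -1.6]
opening: 0.08
time_s: 8.48
tool_pos: [0.4939, -0.2331, 0.2028]
tcp_rot: [-3.124, -0.288, -0.001]
force: [-0.2, 0.8, -1.1]
opening: 0.08
time_s: 9.32
tool_pos: [0.4938, -0.2331, 0.2028]
tcp_rot: [-2.599, -1.758, -0.004]
force: [-0.3, -0.1, -1.8]
opening: 0.082
time_s: 10.15
tool_pos: [0.4938, -0.2331, 0.2028]
tcp_rot: [-1.433, -2.794, -0.006]
force: [0.1, -0.2, -1.6]
opening: 0.084
t 10.15 tcp [ 0.4938 -0.2331  0.2028] yaw 0.6231 tilt [ 0.      0.0045 -1.    ] F [ 0.1 -0.2 -1.6] op 0.084 q [-0.54  0.    1.67  0.    1.47 -1.16]
rows mm [ 2.7 -5.3  0.8] turn -1.1339
```

```bash
python3 -m crank '0 0 0 -0.11; 0 -1 0 -0.23; 1 -2 0.4 -0.35; 1 -3 0.8 -0.47; 2 -4 0.8 -0.59; 2.7 -5.3 0.8 -0.71; 2.7 -5.3 0.8 -0.83; 2.7 -5.3 0.8 -0.95; 2.7 -5.3 0.8 -1.06; 2.7 -5.3 0.8 -1.134' && python3 -m crank '0 0 0 0; 0 0 0 0; 0 0 0 0' && python3 chk.py 1.757 show2
```

```text
time_s: 10.98
tool_pos: [0.4879, -0.234, 0.202]
tcp_rot: [-0.302, 3.127, 0.007]
force: [-0.5, -1.0, -1.5]
opening: 0.085
time_s: 11.23
tool_pos: [0.4879, -0.234, 0.202]
tcp_rot: [-0.297, 3.127, 0.007]
force: [0.2, 0.2, -1.8]
opening: 0.081
t 11.23 tcp [ 0.4879 -0.234   0.202 ] yaw 1.7605 tilt [ 0.      0.0046 -1.    ] F [ 0.2  0.2 -1.8] op 0.081 q [-0.54 -0.01  1.69  0.    1.47 -2.31]
rows mm [-6.  -0.1 -1. ] turn 0.0035
n 1465 dist 0.2012 lateral [-0.0582  0.0623] mid 0.002 z [0.069  0.2342]
tilt lateral/vertical rad [0.009 0.002]
```

View pics/show2.png

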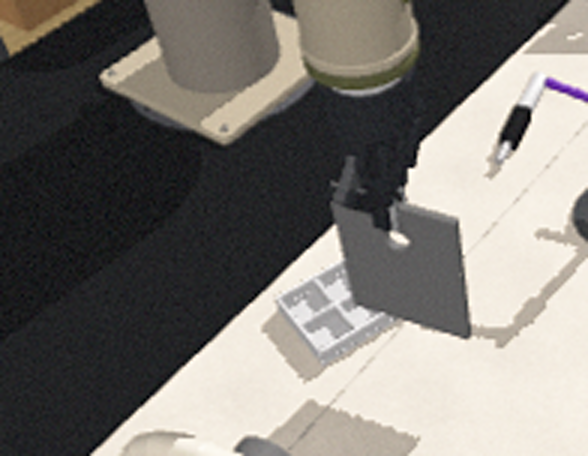

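The back measures 0.201 m from the lens, 2 mm off laterally, with tilt of 0.009 rad or less. The crop shows the plain face with the hole at (400,240). I'll hold it for 1.7 s, then lift and carry it to the peg.

```bash
python3 -m crank '0 0 0 0; 0 0 0 0; 0 0 0 0; 0 0 0 0; 0 0 0 0; 0 0 0 0; 0 0 0 0; 0 0 0 0; 0 0 0 0; 0 0 0 0' && python3 -m crank '0 0 0 0; 0 0 0 0; 0 0 0 0; 0 0 0 0; 0 0 0 0; 0 0 0 0; 0 0 0 0; 0 0 0 0; 0 0 0 0; 0 0 0 0' && python3 -m crank '0 0 -15 0; 0 0 -45 0; 0 0 -80 0.05; 0 5 -110 0.15; 0 15 -135 0.26; 0 30 -150 0.37; 0 50 -155 0.48; 0 75 -155 0.59; 0 100 -155 0.7; 0 125 -155 0.81' && python3 mv.py .4416 .0127 .35 .2
```

```text
time_s: 12.12
tool_pos: [0.488, -0.234, 0.202]
tcp_rot: [-0.298, 3.127, 0.007]
force: [-0.9, -0.4, -1.4]
opening: 0.078
time_s: 12.95
tool_pos: [0.4879, -0.234, 0.202]
tcp_rot: [-0.298, 3.127, 0.007]
force: [-0.5, -0.3, -1.6]
opening: 0.084
time_s: 13.78
tool_pos: [0.464, -0.1111, 0.3578]
tcp_rot: [-0.967, -2.988, -0.007]
force: [0.0, 0.2, -1.6]
opening: 0.078
t 13.78 tcp [ 0.464  -0.1111  0.3578] yaw 0.9449 tilt [ 6.0e-04  4.3e-03 -1.0e+00] F [ 0.   0.2 -1.6] op 0.078 q [-0.35 -0.22  1.6   0.    1.76 -1.29]
rows mm [90.7 87.1  8.3] turn 0.7449
```

```bash
python3 -m crank '15 15 0 0.11; 32 31 2 0.22; 50 48 4 0.33; 68 66 6 0.44; 82 79 8 0.55; 90 87 8 0.65; 90.7 87 8 0.745; 90.7 87 8 0.745; 90.7 87 8 0.745' && python3 - <<'E'
from station import robot
import cv2,numpy as np
from h import *
from mv import need
need(.4416,.0127,.195,.2)
s=robot.snapshot("wrist"); cv2.imwrite('pics/wrist3.png',s["color"][:,:,::-1]); np.savez('wrist3.npz',**s); W=cloud(s); v,u=np.mgrid[0:400,0:640]
hsv=cv2.cvtColor(s["color"],cv2.COLOR_RGB2HSV); p=(hsv[...,0]>120)&(hsv[...,0]<155)&(hsv[...,1]>90)&(W[...,2]>.15)&(W[...,2]<.2)&(abs(W[...,0]-.52)<.06)&(abs(W[...,1]-.025)<.04); q=W[p]
if len(q)>20:
    L=cv2.fitLine(q.astype(np.float32),cv2.DIST_HUBER,0,.01,.01).ravel();d=L[:3]*np.sign(L[0]);t=(q-L[3:])@d;print('peg',len(q),d,np.arctan2(d[1],d[0]),L[3:]+d*t.min(),L[3:]+d*t.max())
    vv,uu=np.nonzero(p); pts=np.array([onz(s,a,b,.170) for a,b in zip(uu,vv)]); L=cv2.fitLine(pts[:,:2].astype(np.float32),cv2.DIST_HUBER,0,.01,.01).ravel();d=L[:2]*np.sign(L[0]);t=(pts[:,:2]-L[2:])@d; print('rays',np.arctan2(d[1],d[0]),L[2:]+d*t.min(),L[2:]+d*t.max(),uu.min(),uu.max(),vv.min(),vv.max())
E
```

```text
time_s: 14.53
tool_pos: [0.4415, 0.0127, 0.3505]
tcp_rot: [-1.983, -2.434, -0.006]
force: [-0.3, 0.7, -1.3]
opening: 0.08
t 14.53 tcp [0.4415 0.0127 0.3505] yaw 0.2034 tilt [ 9.0e-04  4.2e-03 -1.0e+00] F [-0.3  0.7 -1.3] op 0.08 q [-0.09 -0.32  1.7   0.    1.77 -0.29]
rows mm [ -0.6  -0.2 155.5] turn 0.0034
peg 811 [ 0.95895004  0.21388899 -0.18618907] 0.21945284 [0.48167661 0.01933333 0.18069279] [0.56572728 0.03808041 0.16437357]
rays 0.26777267 [0.48303923 0.01682408] [0.55997875 0.03793334] 364 449 165 184
```

View pics/wrist3.png

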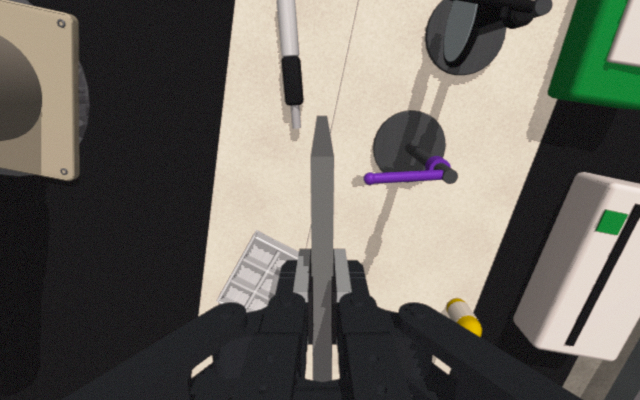

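The wrist view shows the plate edge-on at (322,250). The peg tip is at (370,179) and its root near (445,175). The peg yaw comes out at about 0.21 and the tip at about (0.4875, 0.0185). I'll descend in front of the tip.

```bash
python3 -m crank '0 0 20 0; 0 1 50 -0.006; 0 1 85 -0.006; 0 1 115 -0.006; 0 1 140 -0.006; 0 1 154 -0.006; 0 1 155 -0.006; 0 1 155 -0.006; 0 1 155 -0.006' && python3 - <<'E'
from station import robot
from h import *
from mv import need
need(.4427,.0130,.195,.21)
s=robot.snapshot("scene"); np.savez('scene3.npz',**s); W=cloud(s)
e=np.array([.978,.208,0]); r=np.array([-.208,.978,0]); tip=np.array([.4875,.0185,.176]); D=W-tip; a=D@e; b=D@r; z=W[...,2]
m=(abs(a+.041)<.012)&(abs(b)<.08)&(z>.05)&(z<.24); q=np.c_[a[m],b[m],z[m]]; print(len(q),'a',np.median(q[:,0]),'b',np.percentile(q[q[:,2]<.15][:,1],[.5,99.5]),'z',np.percentile(q[:,2],[.5,99.5]))
# hole: rays onto face plane
fa=np.median(q[:,0]); c,_=ray(s,0,0); hole=[]
for zz in np.arange(.15,.21,.002):
    for bb in np.arange(-.03,.0301,.002):
        P=tip+e*fa+r*bb; P[2]=zz; u,v=np.round(proj(s,P)).astype(int)
        if a[v,u]<fa-.015: hole.append((bb,zz))
h=np.array(hole); print('hole n',len(h)); 
if len(h): print(h.mean(0),h.min(0),h.max(0))
v,u=np.nonzero(m); cv2.imwrite('pics/pre.png',cv2.resize(s["color"][v.min()-30:v.max()+30,u.min()-40:u.max()+60,::-1],None,fx=5,fy=5,interpolation=cv2.INTER_CUBIC))
E
```

```text
time_s: 15.33
tool_pos: [0.4434, 0.0129, 0.1968]
tcp_rot: [-1.976, -2.441, -0.007]
force: [-1.0, 1.7, -1.2]
opening: 0.084
t 15.33 tcp [0.4434 0.0129 0.1968] yaw 0.2098 tilt [ 0.0025  0.004  -1.    ] F [-1.   1.7 -1.2] op 0.084 q [-0.09 -0.29  1.95  0.    1.48 -0.3 ]
rows mm [ 0.2 -0.7  1.8] turn -0.0002
705 a -0.03950434698632383 b [-0.06133687  0.05974104] z [0.06546284 0.2361912 ]
hole n 0
```

View pics/pre.png

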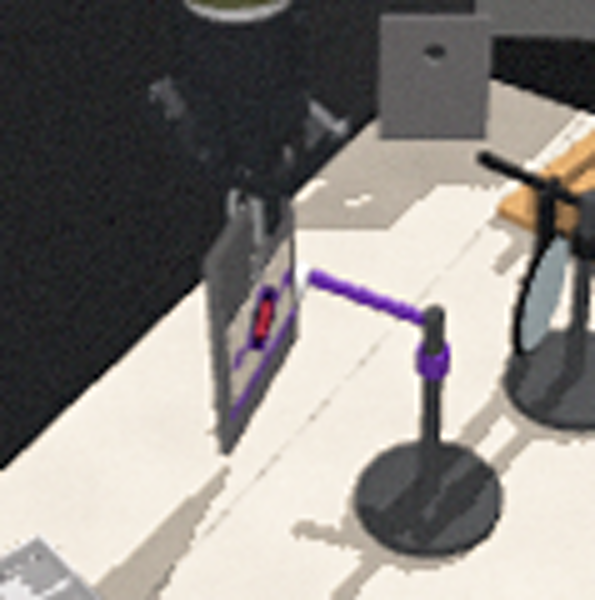

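The pre-insertion crop shows the plate about 40 mm short of the peg tip at (315,277), squared up, with lateral error under 1 mm. I'll insert it in two steps and check the force between them.

```bash
python3 -m crank '0 10 2 0; 0 22 2.5 0; 0 34 2.5 0; 0 44 3 0; 0 52 4.5 0; 0 58 6 0; 0 58 6 0' && python3 mv.py .5258 .0310 .1885 .21
```

```text
time_s: 15.97
tool_pos: [0.5015, 0.0251, 0.192]
tcp_rot: [1.976, 2.441, 0.009]
force: [0.2, -0.5, -0.8]
opening: 0.08
t 15.97 tcp [0.5015 0.0251 0.192 ] yaw 0.21 tilt [ 0.0045  0.004  -1.    ] F [ 0.2 -0.5 -0.8] op 0.08 q [-0.06 -0.12  1.81  0.    1.45 -0.27]
rows mm [ 0.7 24.9  3.6] turn 0.0
```

```bash
python3 -m crank '0 10 1 0; 0 19 3 0; 0 23 4 0; 0 23 4 0' && python3 -m crank '0 0 3 0; 0 0 6 0; 0 0 8 0; 0 0 8 0' && python3 mv.py .5258 .0310 .1790 .21
```

```text
time_s: 16.3
tool_pos: [0.5242, 0.03, 0.1879]
tcp_rot: [1.976, 2.442, 0.009]
force: [-0.3, 0.4, -2.2]
opening: 0.088
time_s: 16.63
tool_pos: [0.5241, 0.0299, 0.1805]
tcp_rot: [1.975, 2.441, 0.009]
force: [-2.1, -0.3, 2.4]
opening: 0.078
t 16.63 tcp [0.5241 0.0299 0.1805] yaw 0.2103 tilt [ 0.0047  0.0039 -1.    ] F [-2.1 -0.3  2.4] op 0.078 q [-0.04 -0.05  1.77  0.    1.42 -0.25]
rows mm [0.7 1.9 1.5] turn 0.0003
```

The force in z rose from −1.6 N to +2.4 N, so the plate is now resting on the peg. I'll open partway and check before withdrawing.

```bash
python3 -m crank '0 0 0 0; 0 0 0 0; 0 0 0 0; 0 0 0 0; 0 0 0 0; 0 0 0 0' 0.65 && python3 -m crank '0 0 0 0; 0 0 0 0; 0 0 0 0; 0 0 0 0; 0 0 0 0; 0 0 0 0; 0 0 0 0; 0 0 0 0' 0.35 && python3 - <<'E'
from station import robot
from h import *
from mv import need
need(.5241,.0299,.30,.21)
s=robot.snapshot("scene"); W=cloud(s)
e=np.array([.978,.208,0]); r=np.array([-.208,.978,0]); tip=np.array([.4875,.0185,.176]); D=W-tip; a=D@e; b=D@r; z=W[...,2]
m=(abs(a-.04)<.025)&(abs(b)<.08)&(z>.03)&(z<.16); q=np.c_[a[m],b[m],z[m]]; q=q[abs(q[:,0]-np.median(q[:,0]))<.01]; print(len(q),'a',np.median(q[:,0]),'b',np.percentile(q[:,1],[.5,99.5]),'z',np.percentile(q[:,2],[.5,99.5]))
print('slope da/dz,da/db',np.linalg.lstsq(np.c_[q[:,2],q[:,1],np.ones(len(q))],q[:,0],rcond=None)[0])
cv2.imwrite('pics/rel.png',cv2.resize(s["color"][130:270,250:380,::-1],None,fx=4,fy=4,interpolation=cv2.INTER_CUBIC))
E
```

```text
time_s: 17.13
tool_pos: [0.524, 0.0299, 0.1804]
tcp_rot: [1.975, 2.441, 0.009]
force: [1.2, -0.9, -0.2]
opening: 0.175
time_s: 17.8
tool_pos: [0.524, 0.0299, 0.1804]
tcp_rot: [1.975, 2.441, 0.009]
force: [0.4, -0.3, 0.3]
opening: 0.326
t 17.8 tcp [0.524  0.0299 0.1804] yaw 0.2103 tilt [ 0.0045  0.0039 -1.    ] F [ 0.4 -0.3  0.3] op 0.326 q [-0.04 -0.05  1.77  0.    1.42 -0.25]
rows mm [   0.3    0.7 -119.6] turn 0.0003
282 a 0.0385708513934683 b [-0.06229237  0.05857829] z [0.04644672 0.15841388]
slope da/dz,da/db [0.07462661 0.0113347  0.03069896]
```

View pics/rel.png

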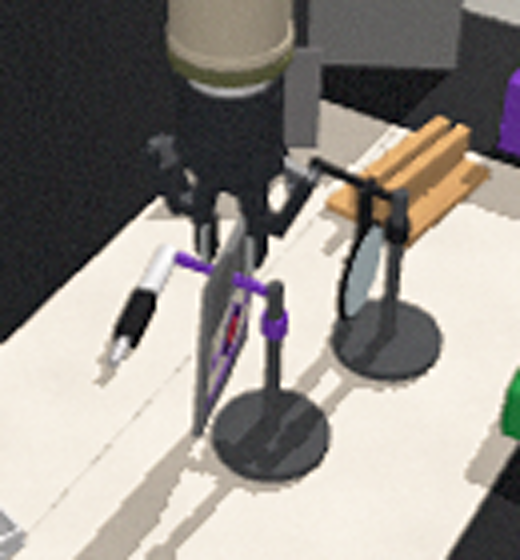

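The crop shows the plate on the purple peg, which passes through its hole at (235,275). The fingers stand clear on both sides, and the plate leans slightly, about 0.07 rad. I'll withdraw straight up.

```bash
python3 -m crank '0 0 -4 0; 0 0 -10 0; 0 0 -18 0; 0 0 -28 0; 0 0 -45 0; 0 0 -70 0; 0 0 -100 0; 0 0 -130 0; 0 0 -150 0; 0 0 -150 0' && python3 -m crank '0 -30 0 0; 0 -60 0 0; 0 -90 0 0; 0 -110 0 0; 0 -110 0 0; 0 -110 0 0; 0 -110 0 0; 0 -110 0 0; 0 -110 0 0; 0 -110 0 0' && python3 - <<'E'
from station import robot
from h import *
from mv import need
need(.5241,.0299,.30,.21)
e=np.array([.978,.208,0]); r=np.array([-.208,.978,0]); tip=np.array([.4875,.0185,.176])
for i in range(2):
    s=robot.snapshot("scene"); W=cloud(s); D=W-tip; a=D@e; b=D@r; z=W[...,2]
    m=(abs(a-.04)<.025)&(abs(b)<.08)&(z>.03)&(z<.16); q=np.c_[a[m],b[m],z[m]]; q=q[abs(q[:,0]-np.median(q[:,0]))<.01]; print(len(q),'a',np.median(q[:,0]),'b',np.percentile(q[:,1],[.5,99.5]),'z',np.percentile(q[:,2],[.5,99.5]),'slope',np.linalg.lstsq(np.c_[q[:,2],q[:,1],np.ones(len(q))],q[:,0],rcond=None)[0][:2])
    for _ in range(5): robot.snapshot("wrist")
cv2.imwrite('pics/end.png',s["color"][:,:,::-1])
S=load("scene"); d=np.abs(s["color"].astype(int)-S["color"]).max(2)
for n,(x0,y0,x1,y1) in dict(red=(278,340,298,372),yel=(312,288,330,320),wipes=(375,195,425,250),tray=(200,245,258,290),pen=(272,190,296,224)).items(): print(n,(d[y0:y1,x0:x1]>50).mean().round(3))
E
```

```text
time_s: 18.68
tool_pos: [0.5254, 0.0293, 0.3378]
tcp_rot: [1.97, 2.435, 0.019]
force: [-0.1, -0.4, 0.9]
opening: 0.328
time_s: 19.52
tool_pos: [0.4181, 0.0064, 0.3359]
tcp_rot: [1.97, 2.436, 0.018]
force: [0.0, -0.3, 0.2]
opening: 0.326
t 19.52 tcp [0.4181 0.0064 0.3359] yaw 0.2106 tilt [ 0.0138  0.0035 -0.9999] F [ 0.  -0.3  0.2] op 0.326 q [-0.11 -0.4   1.79  0.01  1.75 -0.32]
rows mm [  0.8 108.   37.4] turn 0.0006
311 a 0.03837659113018228 b [-0.06243675  0.06041683] z [0.04817099 0.15871048] slope [0.06757183 0.02406081]
309 a 0.03842223045651298 b [-0.06188601  0.05948425] z [0.04668396 0.15861232] slope [0.06639183 0.02516135]
red 0.0
yel 0.0
wipes 0.0
tray 0.0
pen 0.0
```

View pics/end.png

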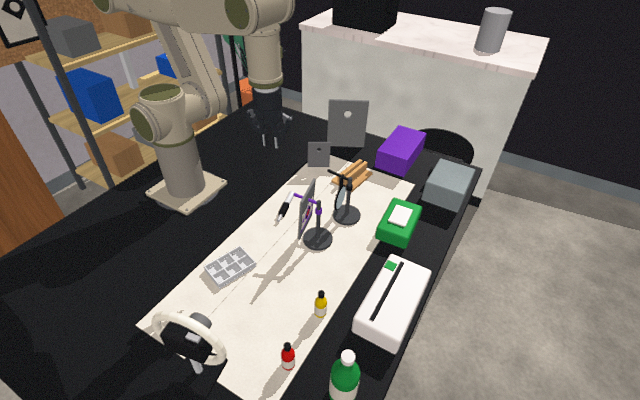

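The final view shows the plate hanging on the purple peg at (308,208). The gripper is well clear at (268,125) and the bystanders haven't moved. I'm handing in.

```bash
python3 -c "
from station import robot; print(robot.finish_job())"
```

```text
the job is handed in; nothing more can be done
None
```

I lifted the middle-sized plate (the one with the motif) from the rack, showed both sides to the camera and hung it on the purple peg. I handed the job in at about 20 s on the robot's clock, out of the 72 s allowed.

| Check | Decorated side | Plain back |
|---|---|---|
| Distance from lens | 0.2006 m | 0.2012 m |
| Off-centre sideways | 0.1 mm | 2 mm |
| Height of plate centre (lens at 150 mm) | about 152 mm | about 152 mm |
| Out of square | up to 0.005 rad | up to 0.009 rad |
| Held still for | about 1.7 s | about 1.7 s |

- **Hanging:** The plate hangs with the peg through its hole, about 38 mm in from the tip. Two measurements about 0.3 s apart agreed to about 1 mm. It leans about 0.07 rad from vertical on the sloping peg, so it does not hang perfectly plumb.
- **Robot:** The gripper is well clear and touching nothing. No force reading after a move exceeded 5 N.
- **Other items:** The bottles, wipes box, tray and pen look unchanged in the scene camera. I did not compare the mirror or the look-alike plates pixel by pixel, but they look in place in the last picture.
- **Failed check:** Just before hanging, an attempt to see through the plate's hole found nothing. I relied on the known plate dimensions instead, and the plate went onto the peg with no contact force.

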